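Tip two dried tube racks back onto their feet

ROBOT

A 6-joint arm with a two-finger parallel gripper is mounted at the origin on the work surface. World frame = base frame: x ahead of the robot, y to its left, z up, the work surface at z = 0. Lengths are in mm, angles in rad, forces in N, time in s.
With the tool pointing down it reaches from about 275 to 750 mm from the base axis. Payload 10.2 kg.
Tool frame: the origin (TCP) lies midway between the tips of the shut fingers; the grasp point (between the pads) lies 19 mm behind it; z points along the fingers, y is the line along which they close (so a half turn about z gives the same grasp; the last joint's range is limited). The gripper opens to 85 mm and grips with 20 to 120 N. Pads are 22 mm wide; open, the fingers measure 114 mm over their backs; the gripper's body (76 mm by 85 mm) begins 54 mm behind the grasp point. The pads swing forward as they close: fully open they stand 13 mm farther back than shut.
Start: joints at [-1.518, 0.313, 1.498, -0, 1.331, -0.223], TCP at [142.953, -505.169, 209.894] pointing down, gripper open.
Joint ranges: [-2.94, 2.94], [-0.97, 2.17], [0.19, 2.56], [-1.23, 4.37], [0.02, 3.11], [-2.88, 2.88]. Speed limits (rad/s): [2.39, 2.39, 3.01, 3.14, 3.14, 3.14].

INTERFACE

Orientations are given as a unit quaternion [w, x, y, z].
In Python, from rig import ctrl gives the robot as it stands.
- The arm moves only by the tool send_rows, never from a script. Its argument "targets" is a list of rows, each a list of 7 numbers: the closure, from -1 (fully open) to 1 (shut), so that 0 is half open, then the shift along the tool's x, y, z in m, then the turn, a rotation vector about the tool's x, y, z in rad. In form: [[claw, dx, dy, dz, ax, ay, az], ...]. A call has exactly 10 rows; each row shifts and turns the commanded pose from where the row before left it, along the tool's axes as they then stand; what a row does not reach is not made up. A row lasts 1/8 s, in which the tool goes at most 62.5 mm and 10.7 degrees, less where a joint would pass 70% of its speed; a pose out of reach is approached as far as the arm can. A call with a gripper value outside its range is refused whole. The fingers move at their own pace and stop on an object; "squeeze" is the grip in N (left out, the last holds). Time passes only in rows, so rows that do not move let the fingers close, or fill a call up. It gives the time, the measured TCP pose, the force, the opening and the grip force at its end, in the units of the state.
- ctrl.sense(): the state, without advancing time (a new reading comes with each control period).
- ctrl.capture(name): name is "scene" or "top"; returns a dict with "img" (384x512x3 uint8, red, green, blue), "camera_matrix" (3x3 intrinsics, pixels), "R" (3x3) and "t" (3): a world point X has camera coordinates R X + t. Camera axes: x right, y down, z forward; pixel columns grow to the right and rows downward; lengths in mm; the calibration is good to about 2 mm. A picture is of the moment at which its call begins. There is no depth.
- ctrl.finish_job(): hands the job in; it is judged then, once.
Trained networks look in a picture, given as the dict that the camera call returned (one of the last four; its "shot" number tells which), for a name from the list of things; names that differ only in an ending like _2 or _b are one class to them, and where a whole thing is asked for, a point or a joint stands for the part that bears it (a point fixed in the world has none). Each returns a list of dicts, best first, with "score" (0 to 1); they miss things now and then, are a little off and sometimes report something else, mostly with a low value. They report only what shows in the picture. A call takes as long as a camera call. They do not tell look-alikes from the thing itself.
- ctrl.boxes_of(query, picture): "extent" ([left, top, width, height] in pixels, round what is visible of it).
- ctrl.landmark_of(query, picture): "point" ([column, row] in pixels: a listed point, or the origin of a listed thing).
The state is a dict: "time_s": time; "joints": joint angles; "dq": joint speeds; "tau": joint torques, N m; "eef_pos": TCP position; "ee_rot": TCP orientation; "force": force on the tool from outside, world axes, zero at the start; "wrist_torque": the same for the moment, N m; "grip_width": opening from 0.0 (shut) to 1.0 (fully open); "grip_force": force on a finger pad.
Only numpy, scipy, OpenCV 4.12 (cv2) and the standard library are available. Lean on these libraries where they do the work, as an engineer would, in place of code of your own. Each camera call takes 0.05 s, during which the arm holds its last target. There are 200 camera calls.

TASK

Two white tube racks have been left standing on a long edge on their rubber drying mats. With the fingertips, gently push each one over so that it lies flat on its feet on its own mat, holes up; do not pinch or lift them, and leave everything else on the bench as it is.

Things in the scene. Friction and masses are not known exactly. Their poses are not given: they have to be found in the camera images.
- rack_wide: White tube rack, 6 wide holes (30 mm, 2 x 3): block 45 mm thick (body x), 120 long (y), 90 wide (z), 0.15-0.31 kg. It starts standing on a 45 x 120 edge on its mat. Origin: centre of that edge face, 3 mm above the bench at the start. Body +x points out of the hole face (22.5 mm from the origin): level at first, up at the end. Body z: up at first. Four feet, 6 mm high, on the -x face.
- rack_fine: White tube rack, 20 narrow holes (12.5 mm, 4 x 5): block 45 mm thick (body x), 120 long (y), 90 wide (z), 0.15-0.31 kg. It starts standing on a 45 x 120 edge on its mat. Origin: centre of that edge face, 3 mm above the bench at the start. Body +x points out of the hole face (22.5 mm from the origin): level at first, up at the end. Body z: up at first. Four feet, 6 mm high, on the -x face.
- rack_wide_center (a point): Middle of rack_wide's block, 45 mm along body z from its origin; 48 mm above the bench while it stands, 31.5 mm when it lies on its feet. Pushed near its top on the hole face, the rack tips about its lower edge on the feet side and, past about 27 degrees, falls by itself onto its feet; its top is then 54 mm above the bench.
- rack_fine_center (a point): Middle of rack_fine's block, 45 mm along body z from its origin; 48 mm above the bench while it stands, 31.5 mm when it lies on its feet. Pushed near its top on the hole face, the rack tips about its lower edge on the feet side and, past about 27 degrees, falls by itself onto its feet; its top is then 54 mm above the bench.
- mat_wide: Dark flat rubber drying mat, 170 (body x) x 190 (y) x 3 mm, fixed. Origin: centre of its underside. Its rack stands about 55 mm from the middle on the +x side, holes facing about body +x, outwards, so that there is room on the mat for it to lie down towards -x. The mat of rack_wide.
- mat_fine: Dark flat rubber drying mat, 170 (body x) x 190 (y) x 3 mm, fixed. Origin: centre of its underside. Its rack stands about 55 mm from the middle on the +x side, holes facing about body +x, outwards, so that there is room on the mat for it to lie down towards -x. The mat of rack_fine.
- bottle: Bystander: amber reagent bottle, 36 mm across, 85 mm tall, upright between the mats. Origin: centre of its underside.
- vial: Bystander: small clear jar with a white cap, 28 mm across, 50 mm tall, upright. Origin: centre of its underside.
- marker: Bystander: marker pen lying along its body y, 135 mm long, 22 mm high. Origin: at its middle, underside.
- cover: Bystander: square black plastic cover, 60 x 60 x 16 mm, lying flat. Origin: centre of its underside.
- clip: Bystander: small steel clip, about 36 x 22 x 16 mm. Origin: centre of its underside.
- tip_box: Bystander: pipette tip box, 88 x 125 x 70 mm, white with a yellow top and clear tips. Origin: centre of its underside.
Mind the look-alikes: they are no part of the job. What is shaped like the rack_fine but turquoise is not meant.

How it is judged (in metres and radians):
At the end, for the whole second after the job is handed in: Each rack lies at rest on its feet with the holes up (tilt under 0.06 rad, centre under 37 mm above the bench), its centre within 45 mm, along both sides, of the middle of its own mat (angle between each of rack_wide, rack_fine's own x axis and vertical below 0.06 rad and height (world z) of each of rack_wide_center, rack_fine_center below 0.037 m and linear speed of each of rack_wide, rack_fine below 0.02 m/s and angular speed of each of rack_wide, rack_fine below 0.1 rad/s and x of rack_wide_center in the frame of mat_wide between -0.045 and 0.045 m and y of rack_wide_center in the frame of mat_wide between -0.045 and 0.045 m and x of rack_fine_center in the frame of mat_fine between -0.045 and 0.045 m and y of rack_fine_center in the frame of mat_fine between -0.045 and 0.045 m); the robot touches nothing.
It fails at once if a rack lifted (its centre over 75 mm above the bench) (height (world z) of any of rack_wide_center, rack_fine_center above 0.075 m).
It fails at once if a rack pinched or pushed hard (over 18 N from the fingers) (contact force between the fingers and rack_wide above 18 N or contact force between the fingers and rack_fine above 18 N).
It fails at once if a bystander moved over 20 mm (distance of any of bottle, vial, marker, cover, clip, tip_box from where it was at the start of the episode above 0.02 m).
It fails at once if a bystander tipped (angle between any of bottle, vial, cover, clip, tip_box's own z axis and vertical above 0.4 rad).
It also fails if it takes over 43 s, if anything falls off the work surface, if the arm or the gripper's body presses on something with over 40 N, if the wrist force passes 120 N, or if a joint passes its speed limit or range.

## Working session

There is one attempt and no reset: what is moved stays moved. The work goes in short steps, Python scripts to look and compute and a tool call to move; the robot and the scene stay as the last step left them, time stands still between calls to the robot, and variables do not carry over. Pictures are saved under pics/ and viewed, at most 10 in all, crops included, and the job is handed in when it is done.

Besides the shell and the picture viewer there is one more tool, called after "Request:" as name(argument=value, ...) on one line, values as JSON. send_rows: Moves the arm, as the interface text tells. Its arguments: {"type":"object","properties":{"targets":{"type":"array"},"squeeze":{"type":"number"}},"required":["targets"]}

```bash
mkdir -p pics; cat > h.py <<'E'
import numpy as np, cv2
from rig import ctrl
def pix2w(p, pic, z):
    K=np.array(pic["camera_matrix"]);R=np.array(pic["R"]);t=np.array(pic["t"])
    d=R.T@np.linalg.solve(K,np.array([p[0],p[1],1.]));c=-R.T@t
    return c+d*(z-c[2])/d[2]
def w2pix(X,pic):
    K=np.array(pic["camera_matrix"]);v=K@(np.array(pic["R"])@np.array(X,float)+np.array(pic["t"]));return v[:2]/v[2]
E
python3 - <<'E'
from h import *
np.set_printoptions(precision=1,suppress=True)
zs=dict(rack_wide=3,rack_fine=3,rack_wide_center=48,rack_fine_center=48,mat_wide=0,mat_fine=0,bottle=0,vial=0,marker=0,cover=0,clip=0,tip_box=0)
for n in("top","scene"):
    p=ctrl.capture(n);cv2.imwrite(f"pics/{n}0.png",cv2.resize(p["img"][:,:,::-1],(800,600),interpolation=cv2.INTER_CUBIC))
    print(n,"cam",-np.array(p["R"]).T@np.array(p["t"]))
    for q,z in zs.items():
        print(q,[(np.round(l["point"],0).tolist(),round(l["score"],2),pix2w(l["point"],p,z)[:2].round().tolist()) for l in ctrl.landmark_of(q,p)[:3]])
s=ctrl.sense();print(s)
E
```

```text
top cam [ 456.3   32.2 1311.6]
rack_wide [([196.0, 187.0], 0.78, [551.0, 195.0])]
rack_fine [([304.0, 176.0], 0.97, [590.0, -154.0]), ([310.0, 192.0], 0.58, [537.0, -174.0]), ([392.0, 267.0], 0.55, [296.0, -439.0])]
rack_wide_center [([197.0, 186.0], 0.78, [552.0, 187.0])]
rack_fine_center [([395.0, 265.0], 0.94, [309.0, -433.0]), ([305.0, 175.0], 0.7, [590.0, -152.0]), ([254.0, 232.0], 0.56, [409.0, 8.0])]
mat_wide [([189.0, 174.0], 0.76, [594.0, 218.0])]
mat_fine [([312.0, 188.0], 0.68, [551.0, -180.0]), ([108.0, 195.0], 0.3, [523.0, 477.0])]
bottle [([259.0, 188.0], 0.45, [548.0, -10.0])]
vial [([257.0, 234.0], 0.62, [400.0, -4.0]), ([107.0, 196.0], 0.55, [519.0, 481.0])]
marker [([258.0, 139.0], 0.77, [712.0, -6.0])]
cover [([180.0, 260.0], 0.73, [318.0, 244.0])]
clip [([323.0, 260.0], 0.6, [317.0, -216.0])]
tip_box [([109.0, 198.0], 0.92, [514.0, 475.0])]
scene cam [1234.  -540.3  853.7]
rack_wide [([309.0, 185.0], 0.7, [554.0, 191.0]), ([291.0, 250.0], 0.54, [718.0, -19.0])]
rack_fine [([221.0, 246.0], 0.84, [600.0, -157.0]), ([73.0, 224.0], 0.79, [300.0, -440.0])]
rack_wide_ce
[... 378 characters left out ...]
[224.0, 182.0], 0.54, [389.0, -11.0])]
marker [([289.0, 250.0], 0.52, [713.0, -23.0])]
cover [([276.0, 144.0], 0.48, [322.0, 248.0]), ([365.0, 149.0], 0.35, [521.0, 476.0])]
clip [([222.0, 232.0], 0.67, [561.0, -128.0]), ([147.0, 196.0], 0.45, [309.0, -227.0])]
tip_box [([366.0, 148.0], 0.84, [520.0, 485.0])]
{'time_s': 1.3, 'joints': array([-1.5,  0.3,  1.5, -0. ,  1.3, -0.2]), 'dq': array([-0., -0., -0., -0., -0.,  0.]), 'tau': array([ -0. , -41.2, -26. ,  -0. ,   0. ,   0. ]), 'eef_pos': array([ 143. , -505.2,  209.9]), 'ee_rot': array([ 0. ,  1. ,  0.1, -0. ]), 'force': array([-0.2,  0.5, -0.3]), 'wrist_torque': array([ 0., -0., -0.]), 'grip_force': 0.0, 'grip_width': 1.0009700458047261}
```

View pics/top0.png

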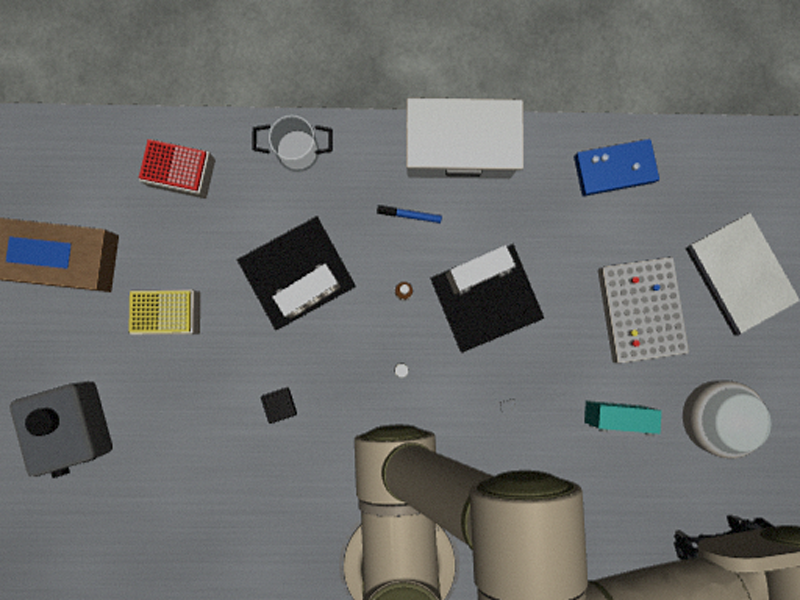

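View pics/scene0.png

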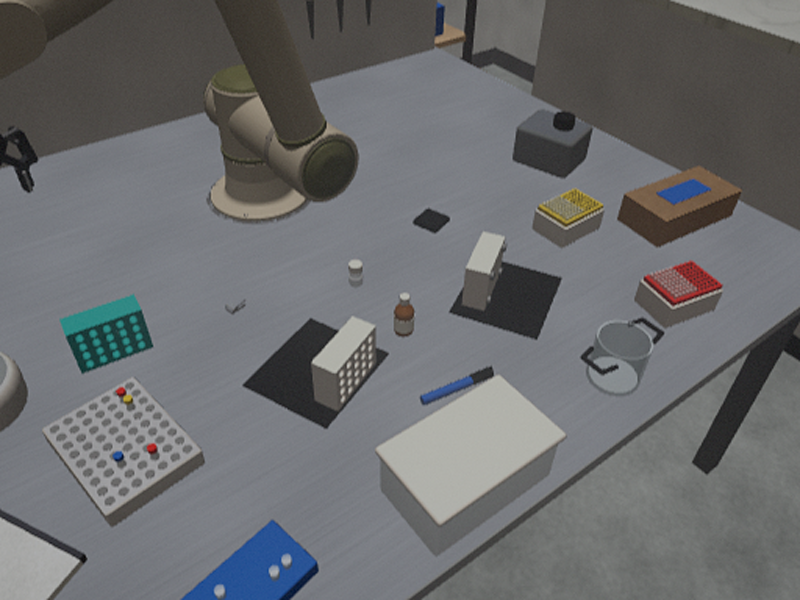

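```bash
python3 - <<'E'
from h import *
np.set_printoptions(precision=1,suppress=True)
p=ctrl.capture("top");im=p["img"];g=im.max(2).astype(np.uint8)
crops=[]
for n,c in(("wide",(188,175)),("fine",(311,187))):
    x,y=c;w=48
    sub=g[y-w:y+w,x-w:x+w]
    for nm,m,z in(("mat",sub<45,3),("top",sub>170,93)):
        k,lab,st,_=cv2.connectedComponentsWithStats(m.astype(np.uint8))
        i=1+st[1:,4].argmax();pts=np.argwhere(lab==i)[:,::-1]+[x-w,y-w]
        W=np.array([pix2w(q,p,z)[:2] for q in pts],np.float32)
        (cx,cy),s,a=cv2.minAreaRect(W)
        print(n,nm,len(pts),"c",round(cx),round(cy),"size",np.round(s),"ang",round(a,1),"corners",cv2.boxPoints(((cx,cy),s,a)).round().tolist())
    cr=cv2.resize(im[y-w:y+w,x-w:x+w,::-1],(400,400),interpolation=cv2.INTER_CUBIC);crops.append(cr)
cv2.imwrite("pics/crop1.png",np.hstack(crops))
E
```

```text
wide mat 2200 c 592 217 size [167. 188.] ang 29.4 corners [[473.0, 258.0], [566.0, 95.0], [711.0, 177.0], [619.0, 340.0]]
wide top 580 c 547 186 size [ 52. 118.] ang 32.9 corners [[494.0, 221.0], [557.0, 122.0], [601.0, 150.0], [537.0, 249.0]]
fine mat 2261 c 543 -179 size [167. 188.] ang 22.6 corners [[430.0, -125.0], [503.0, -298.0], [657.0, -234.0], [584.0, -61.0]]
fine top 546 c 597 -156 size [ 43. 118.] ang 24.5 corners [[553.0, -111.0], [602.0, -219.0], [641.0, -201.0], [592.0, -94.0]]
```

View pics/crop1.png

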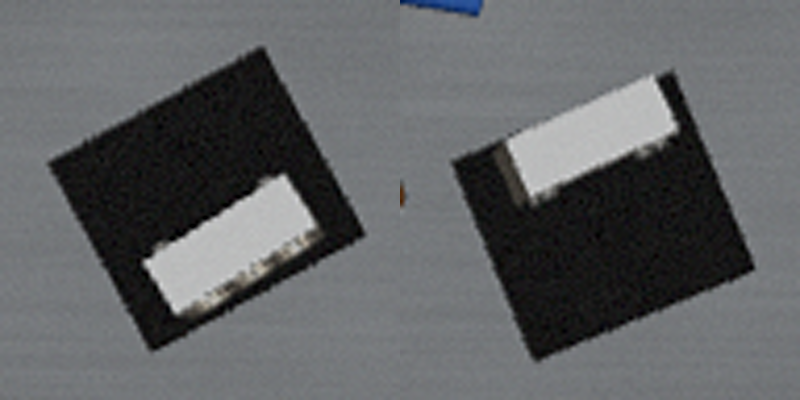

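Crop: the white rack with feet towards the robot, at (304,176) in the top picture, is rack_fine. The turquoise look-alike at (395,265) is rejected. The wide rack at (196,187) has its holes facing the robot. I push rack_fine first, along the direction at about 204°, then rack_wide along about 31°.

Request:
send_rows(targets=[[0.4, 0, 0, 0, 0, 0, -0.157], [0.4, 0.055, -0.011, 0, 0, 0, 0], [0.4, 0.055, -0.011, 0, 0, 0, 0], [0.4, 0.055, -0.011, 0, 0, 0, 0], [0.4, 0.055, -0.011, 0, 0, 0, 0], [0.4, 0.055, -0.011, 0, 0, 0, 0], [0.4, 0.055, -0.011, 0, 0, 0, 0], [0.4, 0.055, -0.011, 0, 0, 0, 0], [0.4, 0.055, -0.011, 0, 0, 0, 0], [0.4, 0.055, -0.011, 0, 0, 0, 0]], squeeze=20)

```text
time_s: 2.6
eef_pos: [552.2, -206.4, 210.0]
ee_rot: [0.0, 0.977, 0.215, 0.0]
force: [0.6, -0.7, -0.0]
grip_width: 0.3
grip_force: 0.0
```

Request:
send_rows(targets=[[0.4, 0.04, -0.009, 0, 0, 0, 0], [0.4, 0.04, -0.009, 0, 0, 0, 0], [0.4, 0.04, -0.009, 0, 0, 0, 0], [0.4, 0, 0, 0.044, 0, 0, 0], [0.4, 0, 0, 0.044, 0, 0, 0], [0.4, 0, 0, 0.02, 0, 0, 0], [0.4, 0, 0, 0.02, 0, 0, 0], [0.4, 0, 0, 0, 0, 0, 0], [0.4, 0, 0, 0, 0, 0, 0], [0.4, 0, 0, 0, 0, 0, 0]])

```text
time_s: 3.85
eef_pos: [648.8, -133.0, 83.0]
ee_rot: [0.0, 0.977, 0.215, 0.001]
force: [-0.1, 0.4, -0.1]
grip_width: 0.3
grip_force: 0.0
```

```bash
python3 - <<'E'
from h import *
p=ctrl.capture("scene");a=p["img"][130:310,90:310,::-1]
cv2.imwrite("pics/s1.png",cv2.resize(a,(720,590),interpolation=cv2.INTER_CUBIC))
E
```

```text
(no output)
```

View pics/s1.png

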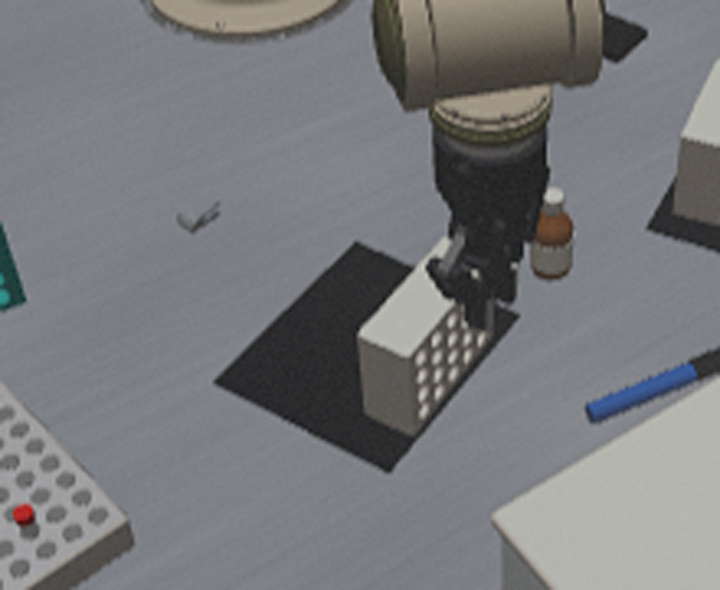

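Request:
send_rows(targets=[[0.4, -0.01, 0, 0.006, 0, 0, 0], [0.4, -0.008, 0, 0, 0, 0, 0], [0.4, -0.006, 0, 0, 0, 0, 0], [0.4, -0.006, 0, 0, 0, 0, 0], [0.4, -0.006, 0, -0.001, 0, 0, 0], [0.4, -0.006, 0, -0.001, 0, 0, 0], [0.4, -0.006, 0, -0.001, 0, 0, 0], [0.4, -0.006, 0, -0.001, 0, 0, 0], [0.4, -0.006, 0, -0.001, 0, 0, 0], [0.4, -0.006, 0, -0.001, 0, 0, 0]])

```text
time_s: 5.15
eef_pos: [588.1, -160.7, 82.0]
ee_rot: [-0.0, 0.977, 0.215, -0.0]
force: [1.2, 0.1, 0.8]
grip_width: 0.302
grip_force: 0.0
```

```bash
python3 - <<'E'
from h import *
p=ctrl.capture("scene");a=p["img"][130:310,90:310,::-1]
cv2.imwrite("pics/s2.png",cv2.resize(a,(720,590),interpolation=cv2.INTER_CUBIC))
E
```

```text
(no output)
```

View pics/s2.png

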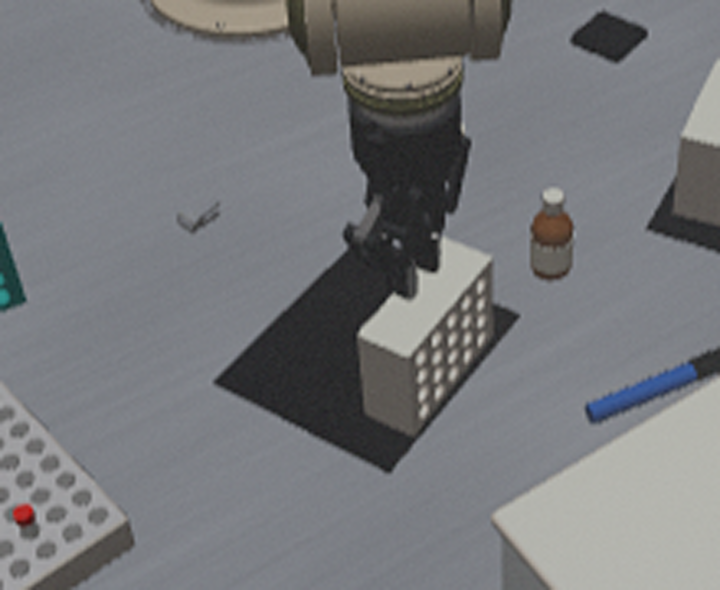

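```bash
python3 - <<'E'
from h import *
p=ctrl.capture("scene")
for z in (77,82,93,100): print(z,w2pix([588.1,-160.7,z],p), w2pix([648.8,-133,z],p))
for y in(-1,1):
  for z in (82,93,100): print(y,z,w2pix([588.1-y*.42*20,-160.7+y*.91*20,z],p), w2pix([648.8-y*.42*20,-133+y*.91*20,z],p))
print(ctrl.sense()["force"])
E
```

```text
77 [216.50654656 223.7542361 ] [239.53877285 233.58916576]
82 [216.42741019 222.35963549] [239.53038227 232.19442958]
93 [216.2515828  219.26107296] [239.51173573 229.09488222]
100 [216.13843828 217.26715514] [239.49973372 227.09983194]
-1 82 [212.04249273 227.465227  ] [235.34737488 237.54347125]
-1 93 [211.83411582 224.36219149] [235.29892709 234.44105644]
-1 100 [211.70000661 222.36511011] [235.2677386  232.44386223]
1 82 [220.70338238 217.38089473] [243.60717286 226.98121316]
1 93 [220.5585565  214.28754774] [243.61683431 223.88539514]
1 100 [220.46537437 212.29726329] [243.62305208 221.89303524]
[-0.08114408  0.1486082   0.13651457]
```

The fingers passed over the top because at this opening the tips stand well behind the TCP, and the rack has not moved. I'll back off, shut the fingers and try again lower.

Request:
send_rows(targets=[[0.4, 0, 0, -0.02, 0, 0, 0], [0.4, 0.035, 0, 0, 0, 0, 0], [0.4, 0.035, 0, 0, 0, 0, 0], [1, 0, 0, 0, 0, 0, 0], [1, 0, 0, 0, 0, 0, 0], [1, 0, 0, 0.02, 0, 0, 0], [1, 0, 0, 0, 0, 0, 0], [1, 0, 0, 0, 0, 0, 0], [1, 0, 0, 0, 0, 0, 0], [1, 0, 0, 0, 0, 0, 0]])

```text
time_s: 6.5
eef_pos: [652.2, -131.3, 82.4]
ee_rot: [0.0, 0.977, 0.215, 0.0]
force: [-0.5, -0.1, -0.4]
grip_width: -0.004
grip_force: 0.0
```

```bash
python3 - <<'E'
from h import *
p=ctrl.capture("scene");a=p["img"][190:280,170:280,::-1]
for z in (70,82,93,100): print(z,((w2pix(list(ctrl.sense()["eef_pos"][:2])+[z],p)-[170,190])*[720/110,590/90]).round())
cv2.imwrite("pics/s3.png",cv2.resize(a,(720,590),interpolation=cv2.INTER_CUBIC))
E
```

```text
70 [464. 302.]
82 [464. 280.]
93 [464. 260.]
100 [464. 247.]
```

View pics/s3.png

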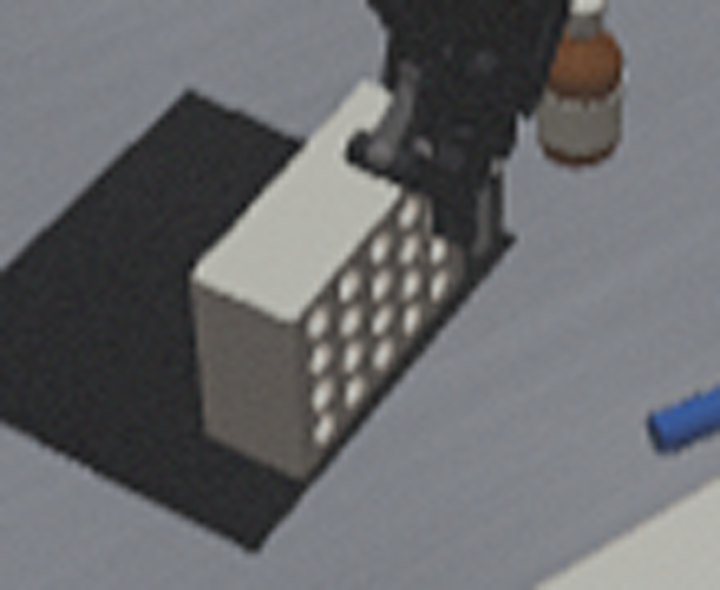

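Request:
send_rows(targets=[[1, 0, 0, 0.016, 0, 0, 0], [1, -0.012, 0, 0, 0, 0, 0], [1, -0.01, 0, 0, 0, 0, 0], [1, -0.006, 0, 0, 0, 0, 0], [1, -0.006, 0, 0, 0, 0, 0], [1, -0.006, 0, 0, 0, 0, 0], [1, -0.006, 0, -0.001, 0, 0, 0], [1, -0.006, 0, -0.001, 0, 0, 0], [1, 0, 0, 0, 0, 0, 0], [1, 0, 0, 0, 0, 0, 0]])

```text
time_s: 7.8
eef_pos: [604.9, -153.0, 67.8]
ee_rot: [-0.0, 0.977, 0.215, -0.0]
force: [0.7, 0.5, 0.1]
grip_width: 0.004
grip_force: 0.2
```

```bash
python3 - <<'E'
from h import *
p=ctrl.capture("scene");a=p["img"][170:290,150:300,::-1]
cv2.imwrite("pics/s4.png",cv2.resize(a,(720,576),interpolation=cv2.INTER_CUBIC))
print(ctrl.sense()["force"])
E
```

```text
[ 0.81949242 -0.86537907 -0.29428523]
```

View pics/s4.png

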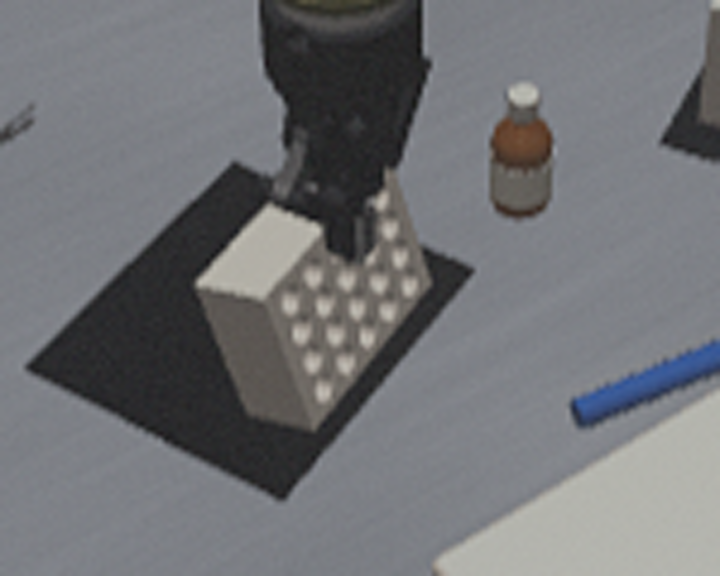

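Rack_fine is tipping cleanly, about 15°, with the fingertips centred on the hole face near (345,255). I'll keep pushing.

Request:
send_rows(targets=[[1, -0.006, 0, -0.0015, 0, 0, 0], [1, -0.006, 0, -0.0015, 0, 0, 0], [1, -0.006, 0, -0.0015, 0, 0, 0], [1, -0.006, 0, -0.0015, 0, 0, 0], [1, -0.006, 0, -0.0015, 0, 0, 0], [1, -0.004, 0, 0, 0, 0, 0], [1, 0, 0, 0, 0, 0, 0], [1, 0, 0, 0, 0, 0, 0], [1, 0, 0, 0, 0, 0, 0], [1, 0, 0, 0, 0, 0, 0]])

```text
time_s: 9.1
eef_pos: [574.0, -167.1, 75.3]
ee_rot: [-0.0, 0.977, 0.215, -0.0]
force: [-0.1, 0.7, 0.6]
grip_width: -0.001
grip_force: 0.0
```

```bash
python3 - <<'E'
from h import *
p=ctrl.capture("scene");a=p["img"][170:290,150:300,::-1]
cv2.imwrite("pics/s5.png",cv2.resize(a,(720,576),interpolation=cv2.INTER_CUBIC))
print(ctrl.sense()["force"])
E
```

```text
[ 0.8383141  -0.48160394  0.2793895 ]
```

View pics/s5.png

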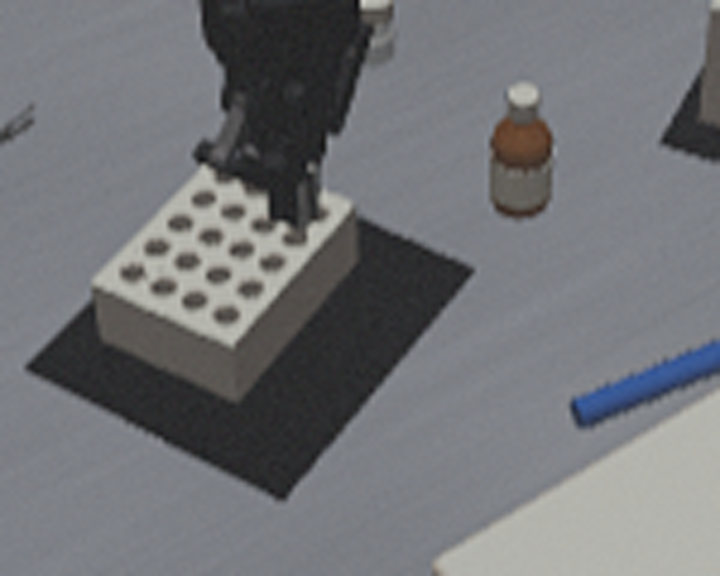

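Rack_fine lies flat with its holes up on the mat. I'll lift off and go to rack_wide.

Request:
send_rows(targets=[[1, 0, 0, -0.045, 0, 0, 0], [1, 0, 0, -0.045, 0, 0, 0], [0.4, 0, 0, -0.045, 0, 0, 0], [0.4, 0, 0, 0, 0, 0, -0.117], [0.4, 0.0172, -0.0526, 0, 0, 0, 0], [0.4, 0.0172, -0.0526, 0, 0, 0, 0], [0.4, 0.0172, -0.0526, 0, 0, 0, 0], [0.4, 0.0172, -0.0526, 0, 0, 0, 0], [0.4, 0.0172, -0.0526, 0, 0, 0, 0], [0.4, 0.0172, -0.0526, 0, 0, 0, 0]])

```text
time_s: 10.4
eef_pos: [496.4, 157.5, 210.6]
ee_rot: [0.0, 0.962, 0.271, 0.0]
force: [1.1, -0.4, 0.3]
grip_width: 0.303
grip_force: 0.0
```

```bash
python3 - <<'E'
from h import *
p=ctrl.capture("top");im=p["img"];g=im.max(2)
x,y,w=311,187,48
m=(g[y-w:y+w,x-w:x+w]>150).astype(np.uint8)
m=cv2.morphologyEx(m,cv2.MORPH_CLOSE,np.ones((5,5)))
k,lab,st,_=cv2.connectedComponentsWithStats(m);i=1+st[1:,4].argmax()
pts=np.argwhere(lab==i)[:,::-1]+[x-w,y-w]
W=np.array([pix2w(q,p,54)[:2] for q in pts],np.float32)
r=cv2.minAreaRect(W);print(r)
d=np.array(r[0])-[543,-179];a=np.radians(22.6)
print("in mat",d@[np.cos(a),np.sin(a)],d@[-np.sin(a),np.cos(a)])
E
```

```text
((530.65185546875, -186.02305603027344), (88.04852294921875, 117.98078918457031), 24.470630645751953)
in mat -14.098860776849591 -1.7384228956187602
```

rack_fine's centre is at (-14, -2) mm in its mat frame, which is well inside. Next I lower in front of rack_wide and begin pushing.

Request:
send_rows(targets=[[0.4, 0, 0, 0.055, 0, 0, 0], [0.4, 0, 0, 0.045, 0, 0, 0], [0.4, 0, 0, 0.03, 0, 0, 0], [0.4, 0, 0, 0.022, 0, 0, 0], [0.4, 0, 0, 0, 0, 0, 0], [0.4, 0.01, 0, 0, 0, 0, 0], [0.4, 0.008, 0, 0, 0, 0, 0], [0.4, 0.006, 0, 0, 0, 0, 0], [0.4, 0.006, 0, 0, 0, 0, 0], [0.4, 0.006, 0, 0, 0, 0, 0]])

```text
time_s: 11.7
eef_pos: [528.0, 174.8, 58.5]
ee_rot: [0.0, 0.962, 0.271, -0.0]
force: [-0.0, -0.6, 0.9]
grip_width: 0.3
grip_force: 0.5
```

Request:
send_rows(targets=[[0.4, 0.006, 0, 0, 0, 0, 0], [0.4, 0.006, 0, -0.001, 0, 0, 0], [0.4, 0.006, 0, -0.001, 0, 0, 0], [0.4, 0, 0, 0, 0, 0, 0], [0.4, 0, 0, 0, 0, 0, 0], [0.4, 0, 0, 0, 0, 0, 0], [0.4, 0, 0, 0, 0, 0, 0], [0.4, 0, 0, 0, 0, 0, 0], [0.4, 0, 0, 0, 0, 0, 0], [0.4, 0, 0, 0, 0, 0, 0]])

```text
time_s: 12.95
eef_pos: [543.1, 184.0, 60.4]
ee_rot: [-0.0, 0.962, 0.271, -0.0]
force: [-0.2, -0.1, 0.2]
grip_width: 0.299
grip_force: 0.1
```

```bash
python3 - <<'E'
from h import *
p=ctrl.capture("scene");a=p["img"][110:230,240:390,::-1]
cv2.imwrite("pics/s6.png",cv2.resize(a,(720,576),interpolation=cv2.INTER_CUBIC))
print(ctrl.sense()["force"])
E
```

```text
[ 0.15470553 -0.27534024 -0.21028821]
```

View pics/s6.png

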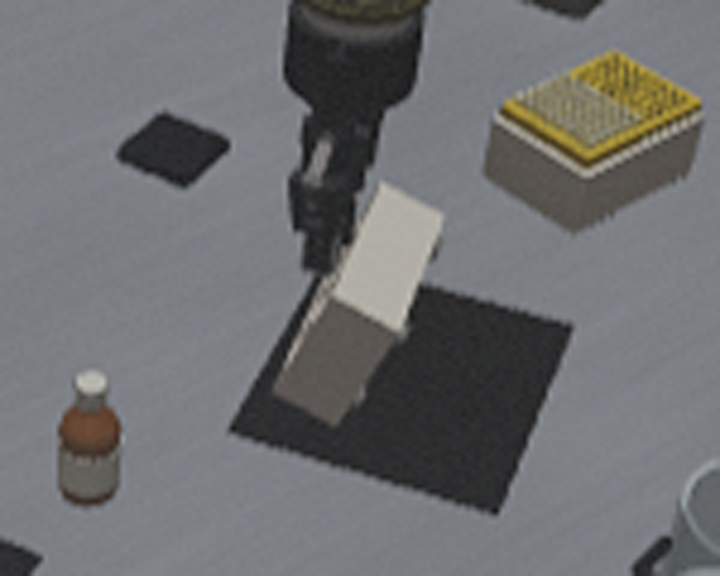

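Rack_wide is tilting, about 20°, with the fingers on its hole face. I'll push it the rest of the way, then lift off.

Request:
send_rows(targets=[[0.4, 0.006, 0, -0.0015, 0, 0, 0], [0.4, 0.006, 0, -0.0015, 0, 0, 0], [0.4, 0.006, 0, -0.0015, 0, 0, 0], [0.4, 0.006, 0, -0.0015, 0, 0, 0], [0.4, 0.004, 0, 0, 0, 0, 0], [0.4, 0, 0, 0, 0, 0, 0], [0.4, 0, 0, 0, 0, 0, 0], [0.4, 0, 0, 0, 0, 0, 0], [0.4, 0, 0, 0, 0, 0, 0], [0.4, 0, 0, 0, 0, 0, 0]])

```text
time_s: 14.25
eef_pos: [566.9, 198.6, 66.4]
ee_rot: [-0.0, 0.962, 0.271, -0.0]
force: [-0.0, 0.1, 0.1]
grip_width: 0.297
grip_force: 0.0
```

Request:
send_rows(targets=[[0.4, 0, 0, -0.03, 0, 0, 0], [0.4, -0.02, 0, -0.04, 0, 0, 0], [0.4, -0.04, 0, -0.04, 0, 0, 0], [0.4, -0.05, 0, -0.02, 0, 0, 0], [0.4, -0.05, 0, 0, 0, 0, 0], [0.4, 0, 0, 0, 0, 0, 0], [0.4, 0, 0, 0, 0, 0, 0], [0.4, 0, 0, 0, 0, 0, 0], [0.4, 0, 0, 0, 0, 0, 0], [0.4, 0, 0, 0, 0, 0, 0]])

```text
time_s: 15.5
eef_pos: [430.7, 115.2, 196.2]
ee_rot: [-0.0, 0.962, 0.272, -0.0]
force: [0.7, -0.3, 0.4]
grip_width: 0.3
grip_force: 0.0
```

```bash
python3 - <<'E'
from h import *
p=ctrl.capture("top");im=p["img"];g=im.max(2)
for (x,y),c,a in(((188,175),[592,217],29.4),((311,187),[543,-179],22.6)):
    w=48;m=(g[y-w:y+w,x-w:x+w]>150).astype(np.uint8)
    m=cv2.morphologyEx(m,cv2.MORPH_CLOSE,np.ones((9,9)))
    k,lab,st,_=cv2.connectedComponentsWithStats(m);i=1+st[1:,4].argmax()
    pts=np.argwhere(lab==i)[:,::-1]+[x-w,y-w]
    r=cv2.minAreaRect(np.array([pix2w(q,p,54)[:2] for q in pts],np.float32))
    d=np.array(r[0])-c;a=np.radians(a)
    print(r,"in mat",d@[np.cos(a),np.sin(a)],d@[-np.sin(a),np.cos(a)])
s=ctrl.capture("scene")["img"]
A=cv2.resize(im[110:250,120:380,::-1],(560,300));B=cv2.resize(s[90:310,60:400,::-1],(464,300))
cv2.imwrite("pics/end.png",np.vstack([A,cv2.resize(B,(560,300))]))
E
```

```text
((612.2565307617188, 227.85171508789062), (88.10490417480469, 118.02406311035156), 32.86384201049805) in mat 22.97491703479791 -0.4898429272366474
((530.65185546875, -186.02305603027344), (88.04852294921875, 117.98078918457031), 24.470630645751953) in mat -14.098860776849591 -1.7384228956187602
```

View pics/end.png

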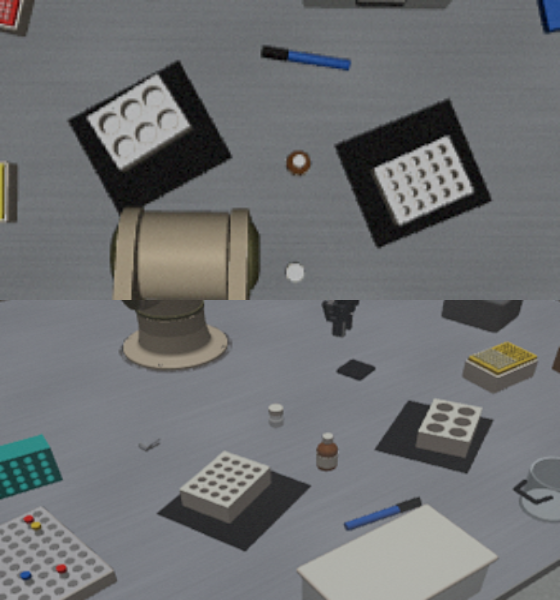

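The last picture shows both racks flat with holes up on their mats, about 23 mm and 14 mm off the mat centres (45 mm allowed). The bystanders in view look undisturbed and the arm is clear.

```bash
python3 -c "
from rig import ctrl
print(ctrl.finish_job())"
```

```text
the job is handed in; nothing more can be done
None
```

Both racks now lie flat on their feet, holes up, on their own mats (rack_wide about 23 mm and rack_fine about 14 mm from the middle); the job is handed in, with no verdict returned.

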